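# Feel for the heavy side of a flywheel and hold it down

## Task

The flywheel in the bearing stand has a counterweight hidden inside its closed web. Turn the wheel by the pins round its rim to feel which side is heavy, then bring the heavy side straight down and finish while still gripping a pin and holding the wheel still there, so that I can mark it. Leave the tools and the nut lying round the stand alone.

Things in the scene. Friction and masses are not known exactly. Their poses are not given: they have to be found in the camera images.
- axle (a point): Centre of the flywheel on its level axle, 115 mm above the bench; does not turn. x axis = along the axle (it points away from the robot, give or take 20 degrees), z up. Wheel: plain disc, radius 70, 28 mm thick, bearings 67 mm and more before and behind it, none higher than 153 mm above the bench. Stand fixed to the bench, base 225 x 130 mm.
- pin (a point): One of six equal radial pins on the rim, 60 degrees apart: 12 mm round, 28 mm long, reaching from 70 to 98 mm off the axle (domed end to 102). The point is on this pin's centre line 86 mm from the axle and turns with the wheel. Nothing to be seen on the wheel tells the heavy side: the counterweight lies at any angle to this pin.
- flywheel: The turning wheel with its pins, no stops. Origin at its centre, x along the axle, z towards the pin given above. Stiff grease drags on it (0.45 N m) while it is turned. Let go, it stays, or sinks at most 2 degrees a second towards heavy side down. Held still for about a second, the drag fades.
- stand_mid (a point): Centre of the stand's base plate, on its underside. How the weight feels: with the fingers loosely round a pin, not clamped, stopped gently and still for a second, one finger bears just the off-balance weight: 0.32 N m (15 % more or less) times the sine of the heavy side's angle from straight down, at most about 4 N at the pin; none with it straight down or up.
- spanner: Combination spanner, 195 mm long, 30 wide, 10 high, flat on the bench left of the stand near the bench's front edge; leave it. Origin under its middle.
- marker_pen: Black and white marker pen, 135 mm long, 17 mm thick, flat on the bench right of the stand; leave it. Origin under its middle.
- big_nut: Dark hexagon nut, 42 mm across, 19 high, flat on the bench behind and left of the stand; leave it. Origin under its middle.
- allen_key: Black hex key, 90 x 34 mm, 9 high, flat on the bench behind and right of the stand; leave it. Origin under its middle.

How it is judged:
By the outcome, as a careful person would: the job done as asked, in the order asked, and still so for the second after the job is handed in, while the arm keeps its last pose, push and grip.
It also fails if it takes over 72 s, if anything falls off the work surface, if the arm or the gripper's body presses on something with over 40 N, if the wrist force passes 120 N, or if a joint passes its speed limit or range.

## Robot

A 6-joint arm with a two-finger parallel gripper is mounted at the origin on a cart in front of the work surface, level with it; the furniture and walls round the work are solid. World frame = base frame: x ahead of the robot, y to its left, z up, the work surface at z = 0. Lengths are in m, angles in rad, forces in N, time in s.
With the tool pointing down it reaches from about 0.325 to 0.85 m from the base axis. Payload 15.5 kg.
Tool frame: the origin (TCP) lies midway between the tips of the shut fingers; the grasp point (between the pads) lies behind it (pinch_z is the z of the grasp point in the tool frame, in m); z points along the fingers, y is the direction in which the jaws open and shut (so a half turn about z gives the same grasp; the last joint's range is limited). The gripper opens to 91 mm and grips with 3 to 60 N. Pads are 32 mm wide; open, the fingers measure 118 mm over their backs; the gripper's body (76 mm by 178 mm) begins 60 mm behind the grasp point.
Start: joints at [-1.363, 0.494, 1.345, -0, 1.302, -0.096], TCP at [0.186, -0.597, 0.214] pointing down, gripper open.
Joint ranges: [-2.91, 2.91], [-0.82, 2.16], [0.22, 2.67], [-1.22, 4.37], [0.12, 2.79], [-3.08, 3.08]. Speed limits (rad/s): [1.89, 1.89, 2.57, 3.01, 3.01, 3.01].

## Interface

Orientations are given as [roll, pitch, yaw] about the fixed x, y, z axes, in that order (R = Rz(yaw) Ry(pitch) Rx(roll)).
In Python, from bench import get_obs, snapshot, sign_off, spot_in, tip_of, pinch_z gives the robot as it stands.
- The arm moves only by the tool apply_moves, never from a script. Its argument "steps" is one flat list of numbers, 6 for each row, row after row: the shift along the tool's x, y, z in mm, then the turn, a rotation vector about the tool's x, y, z in rad. In form: [tx, ty, tz, rx, ry, rz, tx, ty, tz, rx, ry, rz, ...]. A call has 1 to 20 rows; each row is the pose to reach, as a shift and turn from the pose commanded when the call began, along the tool's axes at that moment; what a row does not reach only later rows make up. A row lasts 1/8 s, in which the tool goes at most 62.5 mm and 10.7 degrees, less where a joint would pass 70% of its speed; a pose out of reach is approached as far as the arm can. A call with a gripper value outside its range is refused whole. "grip" is the opening, from 0 (shut) to 1 (fully open), set as the call begins (left out, the last holds). The fingers move at their own pace and stop on an object; "newtons" is the grip in N (left out, the last holds). Time passes only in rows, so rows that repeat a pose let the fingers close. It gives the time, the measured TCP pose, the force and the opening at its end, in the units of the state.
- get_obs(): the state, without advancing time (a new reading comes with each control period).
- snapshot(name): name is "side" or "top"; returns a dict with "image" (420x560x3 uint8, red, green, blue), "K" (3x3 intrinsics, pixels), "R" (3x3) and "t" (3): a world point X has camera coordinates R X + t. Camera axes: x right, y down, z forward; pixel columns grow to the right and rows downward; lengths in m; the calibration is good to about 2 mm. A picture is of the moment at which its call begins. There is no depth.
- sign_off(): hands the job in, once; it reports no verdict.
Trained networks look in the newest picture that a camera, given by its name, has taken for a name from the list of things; names that differ only in an ending like _2 or _b are one class to them, and where a whole thing is asked for, a point or a joint stands for the part that bears it (a point fixed in the world has none). Each returns a list of dicts, best first, with "confidence" (0 to 1); they miss things now and then, are a little off and sometimes report something else, mostly with a low value. They report only what shows in the picture. A call takes as long as a camera call.
- spot_in(thing, camera): "at" ([x, y, z] in m, in world coordinates, good to about 4 mm: the middle of the surface that is visible of it).
- tip_of(thing, camera): "at" ([x, y, z] in m, in world coordinates, good to about 4 mm: a listed point, or the origin of a listed thing).
The state is a dict: "time": time; "joints": joint angles; "dq": joint speeds; "tau": joint torques, N m; "tcp_pos": TCP position; "tool_rot": TCP orientation; "ft_force": force on the tool from outside, world axes, zero at the start; "moment": the same for the moment, N m; "gripper_width": finger opening in m.
Only numpy, scipy, OpenCV 4.12 (cv2) and the standard library are available. Lean on these libraries where they do the work, as an engineer would, in place of code of your own. Each camera call takes 0.05 s, during which the arm holds its last target.

## Working session

There is one attempt and no reset: what is moved stays moved. The work goes in short steps, Python scripts to look and compute and a tool call to move; the robot and the scene stay as the last step left them, time stands still between calls to the robot, and variables do not carry over. Pictures are saved under pics/ and viewed, and the job is handed in when it is done.

Besides the shell and the picture viewer there is one more tool, called after "Call:" as name(argument=value, ...), one argument or row to a line, values as JSON. apply_moves: Moves the arm, as the interface text tells. Its arguments: {"type":"object","properties":{"steps":{"type":"array","items":{"type":"number"}},"grip":{"type":"number"},"newtons":{"type":"number"}},"required":["steps"]}

```bash
ls; mkdir -p pics
python3 - <<'E'
from bench import *
import cv2,numpy as np
np.set_printoptions(precision=4,suppress=True)
o=get_obs()
for k,v in o.items(): print(k,np.array(v))
print(pinch_z)
for c in("side","top"):
    s=snapshot(c); cv2.imwrite(f"pics/{c}0.png",s["image"][:,:,::-1]); print(c,s["K"],s["R"],s["t"])
    for n in("axle","pin","stand_mid"):
        print(n,[(np.round(d["at"],3),round(d["confidence"],2)) for d in tip_of(n,c)][:7])
    print("pinspot",[(np.round(d["at"],3),round(d["confidence"],2)) for d in spot_in("pin",c)][:7])
E
```

```text
pics
time 0.0
joints [-1.3635  0.4942  1.3462 -0.      1.3025 -0.0955]
dq [-0.0001  0.0018  0.001  -0.0005 -0.0023  0.0024]
tau [ -0.0018 -87.8814 -38.1847   0.0705   0.0532  -0.0001]
tcp_pos [ 0.1863 -0.5962  0.2133]
tool_rot [-3.1403 -0.0001  0.3028]
ft_force [ 0.3331 -0.4744 -0.1275]
moment [-0.0028 -0.0035 -0.0359]
gripper_width 0.09111192978462776
-0.0188
side [[492.5505   0.     282.415 ]
 [  0.     492.5505 209.6066]
 [  0.       0.       1.    ]] [[ 0.8171  0.5765 -0.0041]
 [ 0.3789 -0.5424 -0.7498]
 [-0.4345  0.6111 -0.6617]] [-0.4014 -0.0887  1.3016]
axle [(array([ 0.47 , -0.014,  0.112]), 0.79)]
pin [(array([ 0.46 , -0.049,  0.033]), 0.71)]
stand_mid [(array([ 0.467, -0.017, -0.   ]), 0.94)]
pinspot [(array([ 0.478, -0.034,  0.133]), 0.78)]
top [[424.7699   0.     278.4045]
 [  0.     424.7699 207.5261]
 [  0.       0.       1.    ]] [[-0.0142 -0.9999 -0.008 ]
 [-0.9891  0.0153 -0.1467]
 [ 0.1468  0.0058 -0.9892]] [0.0125 0.5403 0.9263]
axle [(array([ 0.466, -0.016,  0.116]), 0.83)]
pin []
stand_mid [(array([ 0.468, -0.014,  0.003]), 0.72), (array([ 0.454, -0.212,  0.002]), 0.48)]
pinspot [(array([ 0.469, -0.013,  0.147]), 0.82)]
```

View pics/side0.png

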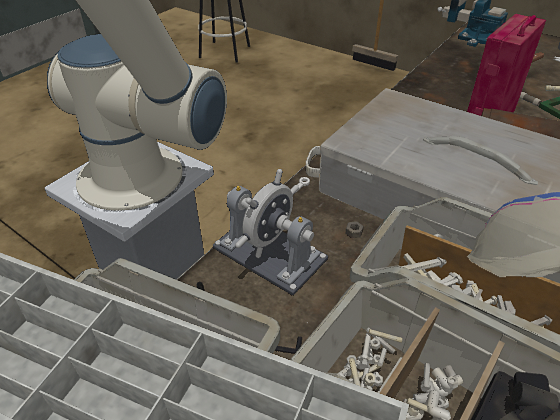

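View pics/top0.png

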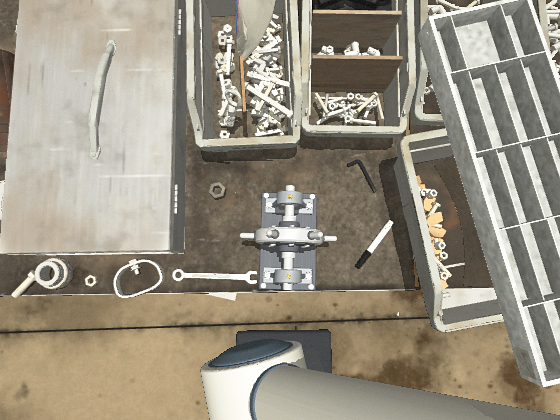

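Run:
```python
import cv2,numpy as np
a=cv2.imread("pics/side0.png")[160:300,200:340]; b=cv2.imread("pics/top0.png")[170:300,220:360]
cv2.imwrite("pics/z0.png",cv2.hconcat([cv2.resize(a,(400,400),interpolation=cv2.INTER_CUBIC),cv2.resize(b,(400,371),interpolation=cv2.INTER_CUBIC).__class__ and cv2.resize(b,(400,400),interpolation=cv2.INTER_CUBIC)]))
```

```text
(no output)
```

View pics/z0.png

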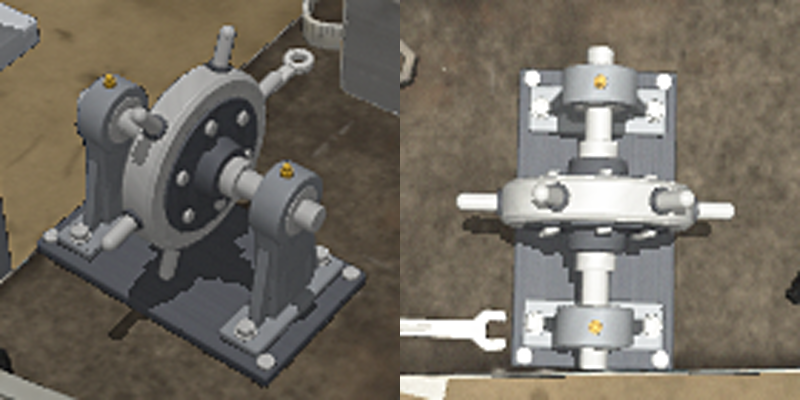

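```bash
cat > h.py <<'E'
from bench import *
import cv2,numpy as np
from scipy.optimize import least_squares
from scipy.spatial.transform import Rotation as Ro
np.set_printoptions(precision=4,suppress=True)
def frame(psi):
    ex=np.array([np.cos(psi),np.sin(psi),0]); ey=np.array([-np.sin(psi),np.cos(psi),0]); return ex,ey
def pinpt(c,psi,phi,r):  # phi from up towards +y (left)
    ex,ey=frame(psi); return np.array(c)+r*(np.cos(phi)*np.array([0,0,1])+np.sin(phi)*ey)
def proj(s,X):
    x=s["R"]@X+s["t"]; u=s["K"]@x; return u[:2]/u[2]
E
python3 - <<'E'
from h import *
S={c:snapshot(c) for c in("side","top")}
M=[("side",279.1,170.5),("side",253.2,203.4),("side",238.5,245),("side",258.8,256),("top",240.3,235.7),("top",336.6,238.6),("top",270.8,234),("top",321.5,236)]
def res(p,asg=None):
    c=[p[0],p[1],.115];out=[]
    for i,(n,u,v) in enumerate(M):
        ds=[proj(S[n],pinpt(c,p[2],p[3]+k*np.pi/3,.1))-[u,v] for k in range(6)]
        out+=list(min(ds,key=np.linalg.norm))
    return np.array(out)
best=min((least_squares(res,[.468,-.014,0,f],loss='soft_l1') for f in np.radians(range(0,60,6))),key=lambda r:r.cost)
print(best.x,np.degrees(best.x[2:]),best.cost); print(res(best.x).reshape(-1,2))
p=best.x;c=[p[0],p[1],.115]
for n in S:
    im=S[n]["image"][:,:,::-1].copy(); im=cv2.resize(im,None,fx=4,fy=4)
    for k in range(6):
        a,b=[tuple((proj(S[n],pinpt(c,p[2],p[3]+k*np.pi/3,r))*4+2).astype(int)) for r in(.07,.1)]
        cv2.line(im,a,b,(0,0,255) if k else (0,255,0),1)
    ex,_=frame(p[2])
    for sg in(-.1,.1): cv2.circle(im,tuple((proj(S[n],np.array(c)+sg*ex)*4+2).astype(int)),4,(255,0,0),2)
    u=proj(S[n],np.array(c))*4; x,y=int(u[0]),int(u[1])
    cv2.imwrite(f"pics/ov_{n}.png",im[y-260:y+260,x-260:x+260])
E
```

```text
[ 0.4671 -0.0156 -0.0289  0.3705] [-1.6555 21.2256] 12.671956886977867
[[-0.6858 -0.7083]
 [-6.5718 -1.6345]
 [-1.2868  2.6325]
 [-0.0392  0.1982]
 [-0.3303  0.0563]
 [-1.5188 -0.3604]
 [-1.2498 -1.1681]
 [ 0.5242 -1.7332]]
```

```bash
python3 -c "
import cv2
cv2.imwrite('pics/ov.png',cv2.resize(cv2.hconcat([cv2.imread('pics/ov_side.png'),cv2.imread('pics/ov_top.png')]),(800,400)))"
```

```text
(no output)
```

View pics/ov.png

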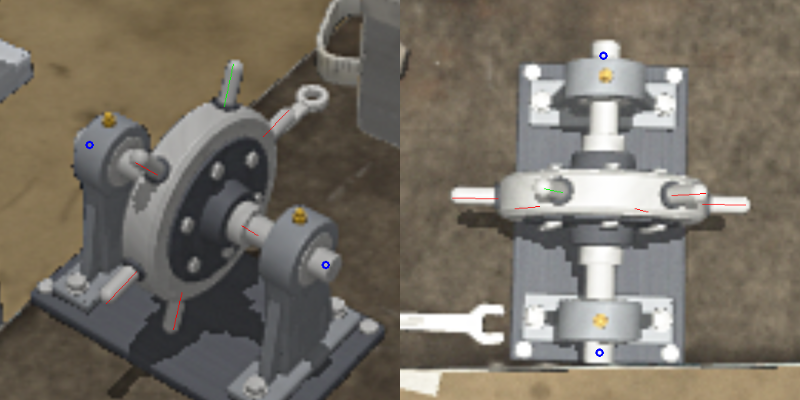

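Run:
```python
from h import *
S={c:snapshot(c) for c in("side","top")}
for n in S: print(n,-S[n]["R"].T@S[n]["t"])
def tri(a,b):
    A=[]
    Ps=[(S[n]["K"]@np.c_[S[n]["R"],S[n]["t"]]) for n in("side","top")]
    X=cv2.triangulatePoints(Ps[0],Ps[1],np.array(a,float).reshape(2,1),np.array(b,float).reshape(2,1)).ravel();X=X[:3]/X[3]
    return X, np.linalg.norm(proj(S["side"],X)-a)
print("tray",tri((405,398),(422,18)))
def onz(n,u,z):
    s=S[n];d=s["R"].T@np.linalg.inv(s["K"])@[u[0],u[1],1];c=-s["R"].T@s["t"];return c+d*(z-c[2])/d[2]
for u in((402,130),(400,150),(440,330),(525,380),(500,290)): print(u,onz("top",u,0),onz("top",u,.12),onz("top",u,.3))
print("side bin corner",onz("side",(90,265),.1),onz("side",(275,325),.1))
```

```text
side [ 0.9272 -0.612   0.793 ]
top [ 0.3986 -0.0012  0.9956]
tray (array([ 0.878 , -0.2842,  0.2283]), np.float64(2.568067247683162))
(402, 130) [ 0.7321 -0.2983  0.    ] [ 0.6919 -0.2625  0.12  ] [ 0.6316 -0.2087  0.3   ]
(400, 150) [ 0.6821 -0.2906  0.    ] [ 0.6479 -0.2557  0.12  ] [ 0.5966 -0.2034  0.3   ]
(440, 330) [ 0.2602 -0.3574  0.    ] [ 0.2768 -0.3145  0.12  ] [ 0.3019 -0.2501  0.3   ]
(525, 380) [ 0.1499 -0.5384  0.    ] [ 0.1799 -0.4737  0.12  ] [ 0.2248 -0.3765  0.3   ]
(500, 290) [ 0.3472 -0.5008  0.    ] [ 0.3534 -0.4406  0.12  ] [ 0.3627 -0.3503  0.3   ]
side bin corner [ 0.2652 -0.3096  0.1   ] [ 0.6308 -0.2186  0.1   ]
```

```bash
cat >> h.py <<'E'
import json,sys
C=np.array([.467,-.0155,.115]);PSI=-.029
def T(p,R): M=np.eye(4);M[:3,:3]=R;M[:3,3]=p;return M
def wpose(phi,r,off=0,flip=1):
    """TCP at radius r along direction phi (deg), shifted off m along +phi tangential"""
    ex,ey=frame(PSI);f=np.radians(phi);rad=np.cos(f)*np.array([0,0,1.])+np.sin(f)*ey;tan=np.cos(f)*ey-np.sin(f)*np.array([0,0,1.])
    z=-rad;x=ex*flip;y=np.cross(z,x);return T(C+r*rad+off*tan,np.c_[x,y,z])
def cmd0():
    return np.array(json.load(open("cmd.json")))
def rel(B,M):
    D=np.linalg.inv(B)@M;return np.r_[D[:3,3]*1000,Ro.from_matrix(D[:3,:3]).as_rotvec()]
def interp(A,B,n):
    D=rel(A,B);rv=D[3:];return [A@T(D[:3]*k/n/1000,Ro.from_rotvec(rv*k/n).as_matrix()) for k in range(1,n+1)]
def rows(poses,dm=1,dr=3):
    B=cmd0();out=[]
    for M in poses:
        v=rel(B,M);out+= [round(float(a),dm)+0. for a in v[:3]]+[round(float(a),dr)+0. for a in v[3:]]
    print(json.dumps(out),len(poses));json.dump(out[-6:],open("last.json","w"))
def accept(v=None):
    v=v or json.load(open("last.json"));B=cmd0()
    json.dump((B@T(np.array(v[:3])/1000,Ro.from_rotvec(v[3:]).as_matrix())).tolist(),open("cmd.json","w"))
def state():
    o=get_obs();R=Ro.from_euler('xyz',o["tool_rot"]).as_matrix()
    p=np.array(o["tcp_pos"]);ex,ey=frame(PSI);d=p-C
    phi=np.degrees(np.arctan2(d@ey,d[2]));r=np.hypot(d@ey,d[2]);tilt=np.degrees(np.arctan2(-R[:,2]@ey,-R[2,2]))
    F=np.array(o["ft_force"]);f=np.radians(phi);tan=np.cos(f)*ey-np.sin(f)*np.array([0,0,1.]);rad=np.sin(f)*ey+np.cos(f)*np.array([0,0,1.])
    print("t %.2f phi %.2f r %.4f tilt %.2f axial %.4f w %.4f Ft %.2f Fr %.2f Fx %.2f"%(o["time"],phi,r,tilt,d@ex,o["gripper_width"],F@tan,F@rad,F@ex),"q",np.array(o["joints"]),"m",np.array(o["moment"]),"F",F)
    return o
E
python3 - <<'E'
from h import *
M=T([.186,-.597,.214],Ro.from_euler('xyz',[np.pi,0,.303]).as_matrix());json.dump(M.tolist(),open("cmd.json","w"))
up=M.copy();up[2,3]+=.2
G=wpose(0,.245)
rows(interp(M,up,4)+interp(up,G,13)+[G]*2,0,2)
E
```

```text
[0.0, 0.0, -50.0, 0.0, 0.0, 0.0, 0.0, 0.0, -100.0, 0.0, 0.0, 0.0, 0.0, 0.0, -150.0, 0.0, 0.0, 0.0, 0.0, 0.0, -200.0, 0.0, 0.0, 0.0, 34.0, -36.0, -196.0, 0.0, 0.0, 0.03, 68.0, -72.0, -192.0, 0.0, 0.0, 0.05, 102.0, -109.0, -188.0, 0.0, 0.0, 0.08, 136.0, -145.0, -183.0, 0.0, 0.0, 0.1, 170.0, -181.0, -179.0, 0.0, 0.0, 0.13, 204.0, -217.0, -175.0, 0.0, 0.0, 0.15, 238.0, -254.0, -171.0, 0.0, 0.0, 0.18, 272.0, -290.0, -167.0, 0.0, 0.0, 0.2, 306.0, -326.0, -163.0, 0.0, 0.0, 0.23, 340.0, -362.0, -158.0, 0.0, 0.0, 0.26, 374.0, -399.0, -154.0, 0.0, 0.0, 0.28, 408.0, -435.0, -150.0, 0.0, 0.0, 0.31, 442.0, -471.0, -146.0, 0.0, 0.0, 0.33, 442.0, -471.0, -146.0, 0.0, 0.0, 0.33, 442.0, -471.0, -146.0, 0.0, 0.0, 0.33] 19
```

Call:
apply_moves(
  steps=[0,0,-50,0,0,0,0,0,-100,0,0,0,0,0,-150,0,0,0,0,0,-200,0,0,0,34,-36,-196,0,0,0.03,68,-72,-192,0,0,0.05,102,-109,-188,0,0,0.08,136,-145,-183,0,0,0.1,170,-181,-179,0,0,0.13,204,-217,-175,0,0,0.15,238,-254,-171,0,0,0.18,272,-290,-167,0,0,0.2,306,-326,-163,0,0,0.23,340,-362,-158,0,0,0.26,374,-399,-154,0,0,0.28,408,-435,-150,0,0,0.31,442,-471,-146,0,0,0.33,442,-471,-146,0,0,0.33],
  grip=0.4,
)

```text
time: 2.95
tcp_pos: [0.4685, -0.0126, 0.3595]
tool_rot: [-3.141, 0.0, -0.024]
ft_force: [-0.9, -0.8, 0.2]
gripper_width: 0.0364
```

Run:
```python
from h import *
accept();state()
A=cmd0();B=wpose(21,.16);G=wpose(21,.110)
rows(interp(A,B,5)+interp(B,G,2)+[G]*2,1,3)
```

```text
t 2.95 phi 0.68 r 0.2446 tilt -0.03 axial 0.0014 w 0.0364 Ft -0.85 Fr 0.16 Fx -0.89 q [-0.1548  0.145   1.4704  0.0005  1.5266  1.4395] m [-0.0258  0.0704  0.0087] F [-0.9185 -0.8259  0.1711]
[0.0, -11.5, 19.1, -0.073, 0.0, 0.0, -0.1, -23.0, 38.3, -0.147, 0.0, 0.001, -0.1, -34.4, 57.4, -0.22, 0.0, 0.001, -0.2, -45.9, 76.5, -0.293, 0.0, 0.002, -0.2, -57.4, 95.6, -0.367, 0.0, 0.002, -0.2, -48.4, 119.0, -0.367, 0.0, 0.002, -0.2, -39.5, 142.3, -0.367, 0.0, 0.002, -0.2, -39.5, 142.3, -0.367, 0.0, 0.002, -0.2, -39.5, 142.3, -0.367, 0.0, 0.002] 9
```

Call:
apply_moves(
  steps=[0,-11.5,19,-0.073,0,0,0,-23,38.5,-0.147,0,0,0,-34.5,57.5,-0.22,0,0,0,-46,76.5,-0.293,0,0,0,-57.5,95.5,-0.367,0,0,0,-48.5,119,-0.367,0,0,0,-39.5,142.5,-0.367,0,0,0,-39.5,142.5,-0.367,0,0],
)

```text
time: 3.95
tcp_pos: [0.4679, 0.0233, 0.2166]
tool_rot: [2.774, 0.003, -0.028]
ft_force: [-0.5, 0.3, 0.1]
gripper_width: 0.0363
```

Run:
```python
from h import *
accept([0,-39.5,142.5,-.367,0,0]);state()
S={c:snapshot(c) for c in("side","top")}
L=[]
for n in S:
    u=proj(S[n],C+[0,0,.08]);x,y=int(u[0]),int(u[1])
    L.append(cv2.resize(S[n]["image"][max(y-70,0):y+70,x-70:x+70,::-1],(400,400),interpolation=cv2.INTER_CUBIC))
cv2.imwrite("pics/a1.png",cv2.hconcat(L))
A=cmd0();G=wpose(21,.078)
rows(interp(A,G,3)+[G],1,3)
```

```text
t 3.95 phi 20.88 r 0.1088 tilt 21.06 axial -0.0002 w 0.0363 Ft 0.20 Fr 0.15 Fx -0.54 q [ 0.1868  0.3378  1.6851 -0.3814  1.2278  1.9347] m [ 0.1874 -0.0145 -0.0075] F [-0.533   0.2546  0.071 ]
[-0.1, 0.0, 10.6, 0.0, 0.0, 0.001, -0.2, 0.0, 21.2, 0.0, 0.0, 0.001, -0.3, 0.1, 31.8, 0.0, -0.001, 0.002, -0.3, 0.1, 31.8, 0.0, -0.001, 0.002] 4
```

View pics/a1.png

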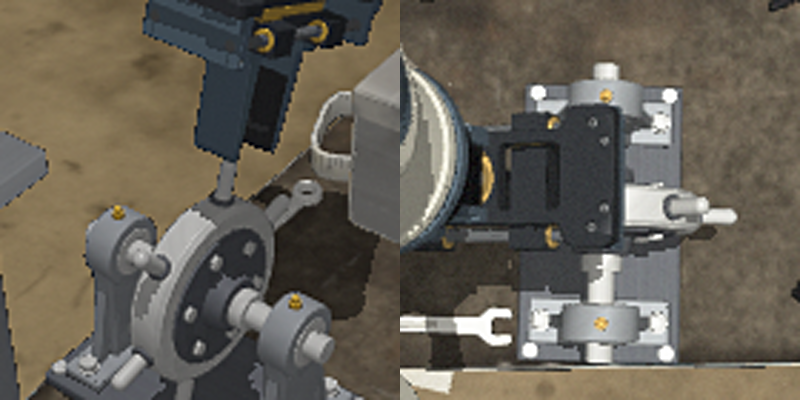

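Call:
apply_moves(
  steps=[0,0,10.5,0,0,0,0,0,21,0,0,0,0,0,32,0,0,0,0,0,32,0,0,0],
)

```text
time: 4.55
tcp_pos: [0.468, 0.0125, 0.1867]
tool_rot: [2.774, 0.002, -0.028]
ft_force: [-0.7, -1.0, 0.2]
gripper_width: 0.0365
```

Run:
```python
from h import *
accept([0,0,32,0,0,0]);state()
```

```text
t 4.55 phi 21.32 r 0.0770 tilt 21.04 axial 0.0002 w 0.0365 Ft -0.96 Fr -0.21 Fx -0.68 q [ 0.165   0.3723  1.7307 -0.397   1.145   1.9482] m [ 0.259  -0.0074  0.0212] F [-0.7076 -0.9521  0.1526]
```

Call:
apply_moves(
  steps=[0,0,0,0,0,0,0,0,0,0,0,0,0,0,0,0,0,0,0,0,0,0,0,0],
  grip=0.16,
  newtons=20,
)

```text
time: 5.05
tcp_pos: [0.4689, 0.0124, 0.1882]
tool_rot: [2.774, -0.001, -0.027]
ft_force: [-0.9, -4.1, 5.0]
gripper_width: 0.0145
```

Run:
```python
from h import *
for _ in range(2): state(); snapshot("top")
```

```text
t 5.05 phi 20.91 r 0.0784 tilt 21.08 axial 0.0011 w 0.0145 Ft -5.65 Fr 3.22 Fx -0.75 q [ 0.1654  0.3704  1.729  -0.398   1.1463  1.9482] m [-0.7347  0.058   0.074 ] F [-0.8684 -4.099   5.027 ]
t 5.10 phi 20.95 r 0.0784 tilt 21.08 axial 0.0011 w 0.0145 Ft -5.14 Fr 4.16 Fx 0.40 q [ 0.1655  0.3704  1.729  -0.3979  1.1463  1.9481] m [-0.716   0.1036 -0.0262] F [ 0.3048 -3.3269  5.7214]
```

Call:
apply_moves(
  steps=[0,0,-3,0,0,0,0,0,-3,0,0,0,0,0,-3,0,0,0,0,0,-3,0,0,0,0,0,-3,0,0,0,0,0,-3,0,0,0,0,0,-3,0,0,0,0,0,-3,0,0,0],
)

```text
time: 6.15
tcp_pos: [0.4686, 0.0139, 0.1903]
tool_rot: [2.775, -0.0, -0.027]
ft_force: [-0.0, -1.9, 3.7]
gripper_width: 0.0147
```

```bash
cat >> h.py <<'E'
def measure(n=8):
    ex,ey=frame(PSI);L=[]
    for _ in range(n):
        o=get_obs();d=np.array(o["tcp_pos"])-C;f=np.arctan2(d@ey,d[2]);F=np.array(o["ft_force"])
        tan=np.cos(f)*ey-np.sin(f)*np.array([0,0,1.]);rad=np.sin(f)*ey+np.cos(f)*np.array([0,0,1.])
        L.append(np.r_[F@tan,F@rad,F@ex,np.array(o["moment"])@ex]);snapshot("top")
    L=np.array(L);print("Ft Fr Fx Mx",L.mean(0),"sem",L.std(0)/n**.5,"seq Ft",np.round(L[:,0],1));return L
E
python3 - <<'E'
from h import *
accept([0,0,-3,0,0,0]);measure();state()
E
```

```text
Ft Fr Fx Mx [-2.8693  2.5026 -0.2254 -0.3078] sem [0.0795 0.1265 0.1155 0.0127] seq Ft [-3.1 -3.2 -2.7 -2.6 -2.9 -3.  -2.5 -2.9]
t 6.55 phi 21.34 r 0.0809 tilt 21.03 axial 0.0008 w 0.0147 Ft -2.91 Fr 2.08 Fx -0.22 q [ 0.1678  0.3678  1.7254 -0.3953  1.1533  1.9469] m [-0.3343 -0.0004  0.0212] F [-0.2734 -1.9443  2.9903]
```

```bash
cat >> h.py <<'E'
def arc(a,b,n,r,hold,off=0,dr=3):
    s=(1-np.cos(np.pi*np.arange(1,n+1)/n))/2
    rows([wpose(a+(b-a)*k,r,off) for k in s]+[wpose(b,r,off)]*hold,1,dr)
E
python3 - <<'E'
from h import *
arc(21,-20,12,.081,8)
E
```

```text
[-0.3, 1.1, -0.2, 0.013, -0.001, 0.002, -0.3, 4.0, -0.1, 0.048, -0.001, 0.002, -0.3, 8.5, 0.3, 0.105, -0.001, 0.002, -0.3, 14.5, 1.1, 0.179, -0.001, 0.002, -0.3, 21.3, 2.7, 0.266, 0.0, 0.002, -0.3, 28.4, 5.0, 0.358, 0.0, 0.002, -0.3, 35.3, 7.9, 0.451, 0.0, 0.002, -0.4, 41.5, 11.2, 0.537, 0.0, 0.002, -0.4, 46.5, 14.5, 0.611, 0.0, 0.002, -0.4, 50.2, 17.2, 0.668, 0.0, 0.002, -0.4, 52.5, 19.1, 0.704, 0.0, 0.002, -0.4, 53.2, 19.7, 0.716, 0.0, 0.002, -0.4, 53.2, 19.7, 0.716, 0.0, 0.002, -0.4, 53.2, 19.7, 0.716, 0.0, 0.002, -0.4, 53.2, 19.7, 0.716, 0.0, 0.002, -0.4, 53.2, 19.7, 0.716, 0.0, 0.002, -0.4, 53.2, 19.7, 0.716, 0.0, 0.002, -0.4, 53.2, 19.7, 0.716, 0.0, 0.002, -0.4, 53.2, 19.7, 0.716, 0.0, 0.002, -0.4, 53.2, 19.7, 0.716, 0.0, 0.002] 20
```

Call:
apply_moves(
  steps=[0,1,0,0.013,0,0,0,4,0,0.048,0,0,0,8.5,0.3,0.105,0,0,0,14.5,1,0.179,0,0,0,21.5,2.5,0.266,0,0,0,28.5,5,0.358,0,0,0,35.5,8,0.451,0,0,0,41.5,11,0.537,0,0,0,46.5,14.5,0.611,0,0,0,50,17,0.668,0,0,0,52.5,19,0.704,0,0,0,53,19.5,0.716,0,0,0,53,19.5,0.716,0,0,0,53,19.5,0.716,0,0,0,53,19.5,0.716,0,0,0,53,19.5,0.716,0,0,0,53,19.5,0.716,0,0,0,53,19.5,0.716,0,0,0,53,19.5,0.716,0,0,0,53,19.5,0.716,0,0],
  grip=0.15,
)

```text
time: 9.05
tcp_pos: [0.4671, -0.0426, 0.1911]
tool_rot: [-2.793, -0.0, -0.027]
ft_force: [0.2, -2.5, -3.5]
gripper_width: 0.0138
```

Run:
```python
from h import *
accept([0, 53, 19.5, 0.716, 0, 0]);measure(12);state()
```

```text
Ft Fr Fx Mx [-3.9825 -1.1878 -0.1224 -0.8824] sem [0.0934 0.1274 0.142  0.0105] seq Ft [-3.5 -3.6 -4.4 -3.6 -4.2 -3.9 -4.1 -4.4 -3.9 -3.7 -4.4 -3.9]
t 9.65 phi -19.55 r 0.0808 tilt -20.00 axial 0.0009 w 0.0137 Ft -4.21 Fr -1.85 Fx 0.12 q [-0.4597  0.3625  1.7236  0.3363  1.2255  0.9964] m [-0.927   0.0478 -0.0046] F [ 0.0231 -3.3494 -3.1545]
```

Run:
```python
from h import *
arc(-20,-52,10,.081,10)
```

```text
[-0.4, 1.4, 0.0, 0.014, 0.001, 0.002, -0.4, 4.6, 0.1, 0.053, 0.001, 0.002, -0.4, 9.6, 0.6, 0.115, 0.001, 0.002, -0.4, 15.8, 1.5, 0.193, 0.001, 0.002, -0.4, 22.6, 3.2, 0.279, 0.001, 0.002, -0.4, 29.3, 5.4, 0.366, 0.001, 0.002, -0.4, 35.0, 7.9, 0.443, 0.001, 0.002, -0.4, 39.5, 10.2, 0.505, 0.001, 0.002, -0.5, 42.3, 11.8, 0.545, 0.001, 0.002, -0.5, 43.2, 12.3, 0.559, 0.001, 0.002, -0.5, 43.2, 12.3, 0.559, 0.001, 0.002, -0.5, 43.2, 12.3, 0.559, 0.001, 0.002, -0.5, 43.2, 12.3, 0.559, 0.001, 0.002, -0.5, 43.2, 12.3, 0.559, 0.001, 0.002, -0.5, 43.2, 12.3, 0.559, 0.001, 0.002, -0.5, 43.2, 12.3, 0.559, 0.001, 0.002, -0.5, 43.2, 12.3, 0.559, 0.001, 0.002, -0.5, 43.2, 12.3, 0.559, 0.001, 0.002, -0.5, 43.2, 12.3, 0.559, 0.001, 0.002, -0.5, 43.2, 12.3, 0.559, 0.001, 0.002] 20
```

Call:
apply_moves(
  steps=[0,1.4,0,0.014,0,0,0,4.6,0,0.053,0,0,0,9.6,0.5,0.115,0,0,0,16,1.5,0.193,0,0,0,22.6,3.2,0.279,0,0,0,29.3,5.4,0.366,0,0,0,35,8,0.443,0,0,0,39.5,10.2,0.505,0,0,0,42.3,11.8,0.545,0,0,0,43.2,12.3,0.559,0,0,0,43.2,12.3,0.559,0,0,0,43.2,12.3,0.559,0,0,0,43.2,12.3,0.559,0,0,0,43.2,12.3,0.559,0,0,0,43.2,12.3,0.559,0,0,0,43.2,12.3,0.559,0,0,0,43.2,12.3,0.559,0,0,0,43.2,12.3,0.559,0,0,0,43.2,12.3,0.559,0,0,0,43.2,12.3,0.559,0,0],
)

```text
time: 12.15
tcp_pos: [0.4661, -0.079, 0.1647]
tool_rot: [-2.234, 0.0, -0.027]
ft_force: [0.6, -2.1, -3.7]
gripper_width: 0.0138
```

Run:
```python
from h import *
accept([0, 43.2, 12.3, 0.559, 0, 0]);measure(10);state()
S={c:snapshot(c) for c in("side","top")}
cv2.imwrite("pics/b.png",cv2.hconcat([cv2.resize(S[n]["image"][60:340,130:410,::-1],(400,400)) for n in S]))
```

```text
Ft Fr Fx Mx [-3.6194 -0.6115  0.0287 -1.0592] sem [0.1407 0.1506 0.1931 0.0079] seq Ft [-4.2 -3.2 -3.4 -3.6 -3.4 -3.  -3.6 -4.5 -3.3 -3.8]
t 12.65 phi -51.85 r 0.0807 tilt -52.02 axial 0.0010 w 0.0137 Ft -3.66 Fr -0.48 Fx 0.35 q [-0.7641  0.667   1.6311  0.6235  1.5573  0.5862] m [-1.0541  0.0331  0.0237] F [ 0.296  -1.8913 -3.1747]
```

View pics/b.png

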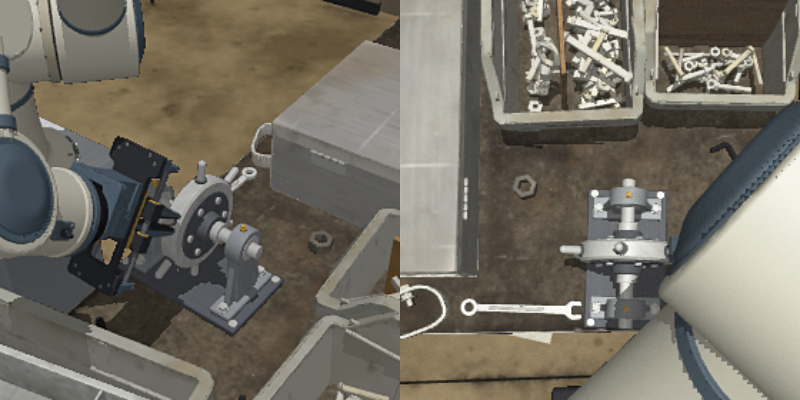

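Run:
```python
from h import *
A=wpose(-52,.081);B=wpose(-52,.116)
rows([cmd0()]+interp(cmd0(),B,4)+[B]*4)
```

```text
[0.0, 0.0, 0.0, 0.0, 0.0, 0.0, -0.1, 0.0, -8.7, 0.0, 0.0, 0.0, -0.3, 0.0, -17.5, 0.0, 0.001, 0.001, -0.4, 0.0, -26.2, 0.0, 0.001, 0.001, -0.5, 0.0, -35.0, 0.0, 0.002, 0.001, -0.5, 0.0, -35.0, 0.0, 0.002, 0.001, -0.5, 0.0, -35.0, 0.0, 0.002, 0.001, -0.5, 0.0, -35.0, 0.0, 0.002, 0.001, -0.5, 0.0, -35.0, 0.0, 0.002, 0.001] 9
```

Call:
apply_moves(
  steps=[0,0,0,0,0,0,0,0,0,0,0,0,0,0,-8.5,0,0,0,0,0,-17.5,0,0,0,0,0,-26,0,0,0,0,0,-35,0,0,0,0,0,-35,0,0,0,0,0,-35,0,0,0],
  grip=0.35,
)

```text
time: 13.75
tcp_pos: [0.4652, -0.1064, 0.1863]
tool_rot: [-2.233, 0.0, -0.027]
ft_force: [0.2, 0.4, -0.2]
gripper_width: 0.0317
```

Run:
```python
from h import *
accept([0,0,-35,0,0,0]);measure(10);state()
S={c:snapshot(c) for c in("side",)}
for n in S: cv2.imwrite(f"pics/c_{n}.png",cv2.resize(S[n]["image"][160:300,200:340,::-1],(560,560),interpolation=cv2.INTER_CUBIC))
print(tip_of("pin","side"))
# predicted overlay at wheel pin -52-1
arc(-52,7,10,.116,1)
```

```text
Ft Fr Fx Mx [-0.1427 -0.1772  0.2528 -0.44  ] sem [0.1612 0.1111 0.1677 0.0115] seq Ft [ 0.1 -0.9 -0.7  0.2 -0.4 -0.6  0.7  0.3 -0.4  0.2]
t 14.25 phi -51.88 r 0.1156 tilt -52.03 axial 0.0010 w 0.0318 Ft 0.62 Fr -0.53 Fx 0.22 q [-0.7983  0.6516  1.5748  0.6021  1.6313  0.6059] m [-0.4549  0.0199 -0.0034] F [0.2415 0.7936 0.1562]
[{'at': [0.466, 0.0551, 0.0623], 'confidence': 0.97}]
[-0.5, -2.9, 0.1, -0.026, 0.002, 0.001, -0.5, -11.4, 0.6, -0.099, 0.002, 0.001, -0.5, -24.4, 2.6, -0.213, 0.001, 0.001, -0.4, -40.4, 7.3, -0.356, 0.001, 0.001, -0.4, -57.1, 15.1, -0.515, 0.001, 0.002, -0.4, -72.4, 25.4, -0.674, 0.001, 0.002, -0.3, -84.6, 36.7, -0.818, 0.001, 0.002, -0.3, -93.0, 46.8, -0.932, 0.001, 0.002, -0.3, -97.8, 53.8, -1.005, 0.001, 0.002, -0.3, -99.4, 56.3, -1.03, 0.001, 0.002, -0.3, -99.4, 56.3, -1.03, 0.001, 0.002] 11
```

View pics/c_side.png

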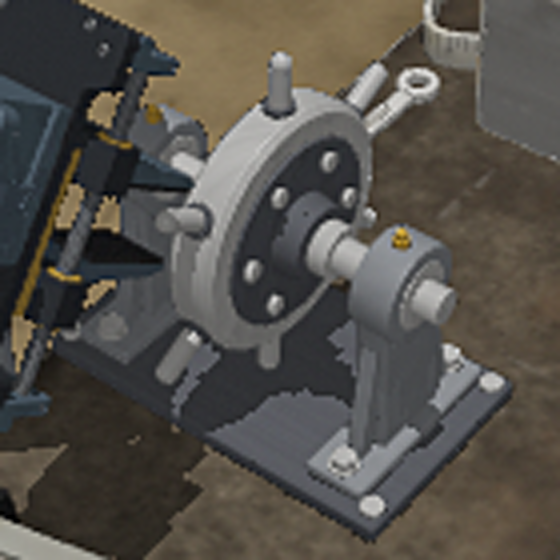

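Run:
```python
from h import *
S=snapshot("side")
for f in range(0,14,2): print(f,proj(S,pinpt(C,PSI,np.radians(f),.101)))
```

```text
0 [266.967  175.5988]
2 [268.1005 174.7274]
4 [269.2289 173.9119]
6 [270.3506 173.153 ]
8 [271.464  172.4515]
10 [272.5676 171.8079]
12 [273.6599 171.2227]
```

Run:
```python
from h import *
s=(1-np.cos(np.pi*np.arange(1,11)/10))/2
D=wpose(5,.082)
rows([wpose(-52+57*k,.118) for k in s]+interp(wpose(5,.118),D,4)+[D])
```

```text
[-0.5, -2.8, -1.9, -0.025, 0.002, 0.001, -0.5, -11.2, -1.4, -0.095, 0.002, 0.001, -0.5, -24.0, 0.5, -0.205, 0.001, 0.001, -0.5, -39.7, 4.9, -0.344, 0.001, 0.001, -0.4, -56.3, 12.3, -0.498, 0.001, 0.002, -0.4, -71.5, 22.2, -0.652, 0.001, 0.002, -0.4, -83.8, 33.0, -0.79, 0.001, 0.002, -0.3, -92.4, 42.7, -0.9, 0.001, 0.002, -0.3, -97.3, 49.4, -0.971, 0.001, 0.002, -0.3, -98.9, 51.8, -0.995, 0.001, 0.002, -0.3, -91.4, 56.7, -0.995, 0.001, 0.002, -0.3, -83.8, 61.6, -0.995, 0.001, 0.002, -0.3, -76.3, 66.5, -0.995, 0.001, 0.002, -0.3, -68.7, 71.4, -0.995, 0.001, 0.002, -0.3, -68.7, 71.4, -0.995, 0.001, 0.002] 15
```

Call:
apply_moves(
  steps=[0,-3,-2,-0.025,0,0,0,-11,-1.5,-0.095,0,0,0,-24,0.5,-0.205,0,0,0,-39.5,5,-0.344,0,0,0,-56.5,12,-0.498,0,0,0,-71.5,22,-0.652,0,0,0,-84,33,-0.79,0,0,0,-92.5,42.5,-0.9,0,0,0,-97.5,49.5,-0.971,0,0,0,-99,52,-0.995,0,0,0,-91.5,56.5,-0.995,0,0,0,-84,61.5,-0.995,0,0,0,-76.5,66.5,-0.995,0,0,0,-68.7,71.4,-0.995,0,0,0,-68.7,71.4,-0.995,0,0],
)

```text
time: 16.27
tcp_pos: [0.4675, -0.0083, 0.1958]
tool_rot: [3.055, 0.002, -0.028]
ft_force: [-0.5, -0.2, 0.2]
gripper_width: 0.0319
```

Run:
```python
from h import *
accept([0,-68.7,71.4,-.995,0,0]);state()
S={c:snapshot(c) for c in("side",)}
for n in S: cv2.imwrite(f"pics/d_{n}.png",cv2.resize(S[n]["image"][160:300,200:340,::-1],(560,560),interpolation=cv2.INTER_CUBIC))
```

```text
t 16.27 phi 5.12 r 0.0811 tilt 4.97 axial 0.0003 w 0.0319 Ft -0.26 Fr 0.22 Fx -0.50 q [-0.0799  0.3005  1.7415 -0.0974  1.0986  1.563 ] m [ 0.0595  0.0358 -0.0061] F [-0.5041 -0.2244  0.2374]
```

View pics/d_side.png

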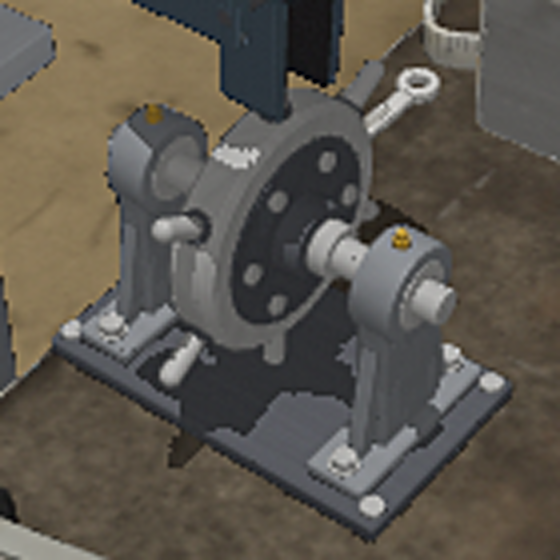

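Run:
```python
from h import *
s=(1-np.cos(np.pi*np.arange(1,16)/15))/2
rows([cmd0()]*3+[wpose(5-57*k,.081) for k in s]+[wpose(-52,.081)]*2)
```

```text
[0.0, 0.0, 0.0, 0.0, 0.0, 0.0, 0.0, 0.0, 0.0, 0.0, 0.0, 0.0, 0.0, 0.0, 0.0, 0.0, 0.0, 0.0, -0.3, 0.9, 1.0, 0.011, 0.0, 0.002, -0.3, 3.5, 1.1, 0.043, 0.0, 0.002, -0.3, 7.7, 1.3, 0.095, 0.0, 0.002, -0.3, 13.3, 2.1, 0.164, 0.0, 0.002, -0.4, 19.9, 3.5, 0.248, 0.0, 0.002, -0.4, 27.3, 5.7, 0.343, 0.0, 0.002, -0.4, 34.9, 8.9, 0.445, 0.0, 0.002, -0.4, 42.3, 12.9, 0.549, 0.0, 0.002, -0.4, 49.1, 17.5, 0.651, 0.0, 0.002, -0.4, 55.0, 22.5, 0.746, 0.001, 0.002, -0.4, 59.8, 27.3, 0.83, 0.001, 0.002, -0.4, 63.4, 31.6, 0.9, 0.001, 0.002, -0.5, 66.0, 35.0, 0.952, 0.001, 0.002, -0.5, 67.5, 37.1, 0.984, 0.001, 0.002, -0.5, 67.9, 37.9, 0.995, 0.001, 0.002, -0.5, 67.9, 37.9, 0.995, 0.001, 0.002, -0.5, 67.9, 37.9, 0.995, 0.001, 0.002] 20
```

Call:
apply_moves(
  steps=[0,0,0,0,0,0,0,0,0,0,0,0,0,0,0,0,0,0,0,1,1,0.011,0,0,0,3.5,1,0.043,0,0,0,7.7,1.3,0.095,0,0,0,13.3,2.1,0.164,0,0,0,20,3.5,0.248,0,0,0,27.3,5.7,0.343,0,0,0,35,8.9,0.445,0,0,0,42.3,12.9,0.549,0,0,0,49,17.5,0.651,0,0,0,55,22.5,0.746,0,0,0,60,27.3,0.83,0,0,0,63.4,31.6,0.9,0,0,0,66,35,0.952,0,0,0,67.5,37,0.984,0,0,0,68,38,0.995,0,0,0,68,38,0.995,0,0,0,68,38,0.995,0,0],
  grip=0.15,
)

```text
time: 18.82
tcp_pos: [0.4662, -0.079, 0.1646]
tool_rot: [-2.234, -0.0, -0.027]
ft_force: [0.5, -0.4, 0.5]
gripper_width: 0.0138
```

Run:
```python
from h import *
accept([0,68,38,.995,0,0])
for _ in range(3): measure(12)
state()
S={c:snapshot(c) for c in("side",)}
for n in S: cv2.imwrite(f"pics/e_{n}.png",cv2.resize(S[n]["image"][160:300,200:340,::-1],(560,560),interpolation=cv2.INTER_CUBIC))
```

```text
Ft Fr Fx Mx [-0.0481  0.2189  0.1821 -0.434 ] sem [0.1445 0.0862 0.1171 0.0097] seq Ft [ 0.1  0.3  0.4 -1.1  0.2 -0.7  0.3 -0.   0.5 -0.1 -0.7  0.4]
Ft Fr Fx Mx [ 0.3199  0.3125  0.1826 -0.4112] sem [0.1321 0.1311 0.1246 0.0089] seq Ft [-0.4  0.8  0.5 -0.1  0.6  0.4  1.  -0.5  0.2  0.4  0.4  0.7]
Ft Fr Fx Mx [ 0.5467  0.127   0.1871 -0.4197] sem [0.1785 0.093  0.0982 0.0117] seq Ft [ 1.1 -0.3  1.1 -0.8  1.2  1.   0.7  0.4  0.2  0.1  1.4  0.5]
t 20.62 phi -51.98 r 0.0806 tilt -52.02 axial 0.0009 w 0.0135 Ft 0.57 Fr -0.88 Fx -0.35 q [-0.7642  0.6673  1.6312  0.6233  1.5571  0.5859] m [-0.4516 -0.0056 -0.0758] F [-0.3238  1.0571 -0.0937]
```

View pics/e_side.png

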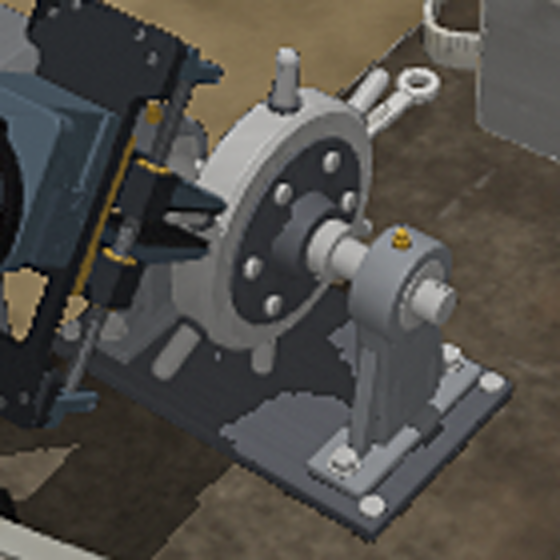

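Run:
```python
from h import *
arc(-52,-26,9,.081,8)
```

```text
[-0.5, -1.3, 0.0, -0.014, 0.002, 0.001, -0.4, -4.5, 0.1, -0.054, 0.002, 0.001, -0.4, -9.3, 0.5, -0.114, 0.002, 0.001, -0.4, -15.3, 1.4, -0.188, 0.001, 0.001, -0.4, -21.5, 2.8, -0.267, 0.001, 0.001, -0.4, -27.2, 4.6, -0.341, 0.001, 0.001, -0.4, -31.8, 6.4, -0.401, 0.001, 0.002, -0.4, -34.7, 7.7, -0.441, 0.001, 0.002, -0.4, -35.7, 8.2, -0.454, 0.001, 0.002, -0.4, -35.7, 8.2, -0.454, 0.001, 0.002, -0.4, -35.7, 8.2, -0.454, 0.001, 0.002, -0.4, -35.7, 8.2, -0.454, 0.001, 0.002, -0.4, -35.7, 8.2, -0.454, 0.001, 0.002, -0.4, -35.7, 8.2, -0.454, 0.001, 0.002, -0.4, -35.7, 8.2, -0.454, 0.001, 0.002, -0.4, -35.7, 8.2, -0.454, 0.001, 0.002, -0.4, -35.7, 8.2, -0.454, 0.001, 0.002] 17
```

Call:
apply_moves(
  steps=[0,-1.3,0,-0.014,0,0,0,-4.5,0,-0.054,0,0,0,-9.3,0.5,-0.114,0,0,0,-15.3,1.4,-0.188,0,0,0,-21.5,2.8,-0.267,0,0,0,-27.2,4.6,-0.341,0,0,0,-31.8,6.4,-0.401,0,0,0,-34.7,7.7,-0.441,0,0,0,-35.7,8.2,-0.454,0,0,0,-35.7,8.2,-0.454,0,0,0,-35.7,8.2,-0.454,0,0,0,-35.7,8.2,-0.454,0,0,0,-35.7,8.2,-0.454,0,0,0,-35.7,8.2,-0.454,0,0,0,-35.7,8.2,-0.454,0,0,0,-35.7,8.2,-0.454,0,0,0,-35.7,8.2,-0.454,0,0],
)

```text
time: 22.8
tcp_pos: [0.4668, -0.0506, 0.1877]
tool_rot: [-2.688, 0.0, -0.027]
ft_force: [-0.4, -1.0, -0.7]
gripper_width: 0.0137
```

Run:
```python
from h import *
accept([0,-35.7,8.2,-.454,0,0])
for _ in range(2): measure(12)
state()
c=cmd0()
B=c@T([0,0,-.037],np.eye(3))
s=(1-np.cos(np.pi*np.arange(1,12)/11))/2
rows([c]*2+interp(c,B,4)+[wpose(-26+58*k,.118) for k in s])
```

```text
Ft Fr Fx Mx [-1.2691 -0.7875 -0.2245 -0.4788] sem [0.1045 0.1318 0.1187 0.0075] seq Ft [-1.2 -0.7 -1.6 -1.2 -0.9 -1.6 -1.1 -1.5 -0.8 -1.8 -1.7 -1.1]
Ft Fr Fx Mx [-1.3963 -1.0771 -0.2081 -0.4688] sem [0.0997 0.1474 0.1425 0.0067] seq Ft [-1.4 -1.1 -1.3 -0.9 -1.7 -1.4 -2.2 -1.4 -1.2 -1.7 -1.  -1.3]
t 24.00 phi -25.76 r 0.0807 tilt -26.01 axial 0.0009 w 0.0137 Ft -0.29 Fr -1.73 Fx -1.21 q [-0.5355  0.4053  1.7116  0.4111  1.2825  0.8925] m [-0.4772  0.0234  0.0562] F [-1.1963  0.5266 -1.6807]
[0.0, 0.0, 0.0, 0.0, 0.0, 0.0, 0.0, 0.0, 0.0, 0.0, 0.0, 0.0, 0.0, 0.0, -9.2, 0.0, 0.0, 0.0, 0.0, 0.0, -18.5, 0.0, 0.0, 0.0, 0.0, 0.0, -27.7, 0.0, 0.0, 0.0, 0.0, 0.0, -37.0, 0.0, 0.0, 0.0, -0.4, -2.4, -37.0, -0.021, 0.001, 0.002, -0.4, -9.4, -36.6, -0.081, 0.001, 0.002, -0.4, -20.5, -35.2, -0.175, 0.001, 0.002, -0.4, -34.4, -31.9, -0.296, 0.001, 0.002, -0.3, -49.6, -26.0, -0.434, 0.0, 0.002, -0.3, -64.5, -17.8, -0.578, 0.0, 0.002, -0.3, -77.4, -8.0, -0.717, 0.0, 0.002, -0.2, -87.6, 2.0, -0.838, 0.0, 0.002, -0.2, -94.7, 10.7, -0.932, 0.0, 0.002, -0.2, -98.7, 16.5, -0.992, 0.0, 0.002, -0.2, -100.0, 18.5, -1.013, 0.0, 0.002] 17
```

Call:
apply_moves(
  steps=[0,0,0,0,0,0,0,0,0,0,0,0,0,0,-9,0,0,0,0,0,-18.5,0,0,0,0,0,-28,0,0,0,0,0,-37,0,0,0,0,0,-37,0,0,0],
  grip=0.35,
)

```text
time: 24.88
tcp_pos: [0.4667, -0.0673, 0.2216]
tool_rot: [-2.688, -0.001, -0.028]
ft_force: [-0.3, 0.3, -0.1]
gripper_width: 0.0323
```

Run:
```python
from h import *
accept([0,0,-37,0,0,0]);state()
measure(12)
S=snapshot("side")
cv2.imwrite(f"pics/f_side.png",cv2.resize(S["image"][160:300,200:340,::-1],(560,560),interpolation=cv2.INTER_CUBIC))
for f in range(24,44,2): print(f,proj(S,pinpt(C,PSI,np.radians(f),.101))*4-[800,640])
print(tip_of("pin","side"))
s=(1-np.cos(np.pi*np.arange(1,12)/11))/2
D=wpose(32,.081)
rows([wpose(-26+58*k,.118) for k in s]+interp(wpose(32,.118),D,4)+[D])
```

```text
t 24.88 phi -25.92 r 0.1185 tilt -25.98 axial 0.0012 w 0.0323 Ft 0.24 Fr -0.19 Fx -0.35 q [-0.5639  0.3692  1.6557  0.3945  1.3756  0.9059] m [-0.2042  0.0457 -0.0017] F [-0.3414  0.3086 -0.07  ]
Ft Fr Fx Mx [ 0.208  -0.0141  0.009  -0.2454] sem [0.1205 0.1211 0.1347 0.008 ] seq Ft [ 0.2 -0.7  0.1  0.5  0.1 -0.1  0.5  1.   0.7  0.1  0.   0. ]
24 [319.5872  35.8077]
26 [323.4855  35.1219]
28 [327.2968  34.6707]
30 [331.017   34.4526]
32 [334.642   34.4659]
34 [338.1677  34.7084]
36 [341.5907  35.1777]
38 [344.9074  35.8711]
40 [348.1145  36.7856]
42 [351.2091  37.9181]
[{'at': [0.466, 0.0683, 0.1065], 'confidence': 0.72}]
[-0.4, -2.4, 0.0, -0.021, 0.001, 0.002, -0.4, -9.4, 0.4, -0.081, 0.001, 0.002, -0.4, -20.5, 1.8, -0.175, 0.001, 0.002, -0.4, -34.4, 5.1, -0.296, 0.001, 0.002, -0.3, -49.6, 11.0, -0.434, 0.0, 0.002, -0.3, -64.5, 19.2, -0.578, 0.0, 0.002, -0.3, -77.4, 29.0, -0.717, 0.0, 0.002, -0.2, -87.6, 39.0, -0.838, 0.0, 0.002, -0.2, -94.7, 47.7, -0.932, 0.0, 0.002, -0.2, -98.7, 53.5, -0.992, 0.0, 0.002, -0.2, -100.0, 55.5, -1.013, 0.0, 0.002, -0.2, -92.2, 60.4, -1.013, 0.0, 0.002, -0.2, -84.3, 65.3, -1.013, 0.0, 0.002, -0.2, -76.5, 70.2, -1.013, 0.0, 0.002, -0.2, -68.6, 75.1, -1.013, 0.0, 0.002, -0.2, -68.6, 75.1, -1.013, 0.0, 0.002] 16
```

View pics/f_side.png

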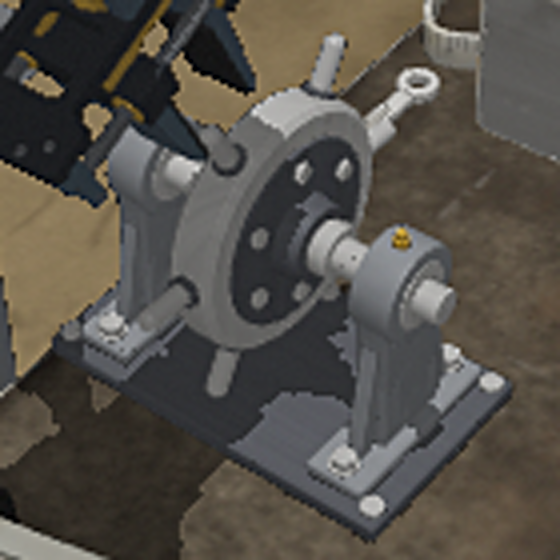

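Call:
apply_moves(
  steps=[0,-2.5,0,-0.021,0,0,0,-9.5,0.5,-0.081,0,0,0,-20.5,2,-0.175,0,0,0,-34.5,5,-0.296,0,0,0,-49.5,11,-0.434,0,0,0,-64.5,19,-0.578,0,0,0,-77.5,29,-0.717,0,0,0,-87.5,39,-0.838,0,0,0,-94.5,47.5,-0.932,0,0,0,-98.5,53.5,-0.992,0,0,0,-100,55.5,-1.013,0,0,0,-92,60.5,-1.013,0,0,0,-84.5,65.5,-1.013,0,0,0,-76.5,70,-1.013,0,0,0,-68.5,75,-1.013,0,0,0,-68.5,75,-1.013,0,0],
)

```text
time: 27.58
tcp_pos: [0.4686, 0.0269, 0.1831]
tool_rot: [2.582, 0.001, -0.028]
ft_force: [0.1, 0.6, 0.3]
gripper_width: 0.0318
```

Run:
```python
from h import *
accept([0,-68.5,75,-1.013,0,0]);state()
S=snapshot("side")
cv2.imwrite(f"pics/g_side.png",cv2.resize(S["image"][160:300,200:340,::-1],(560,560),interpolation=cv2.INTER_CUBIC))
s=(1-np.cos(np.pi*np.arange(1,12)/11))/2
rows([cmd0()]*3+[wpose(32-50*k,.081) for k in s]+[wpose(-18,.081)]*6)
```

```text
t 27.57 phi 31.94 r 0.0803 tilt 32.04 axial 0.0004 w 0.0318 Ft 0.35 Fr 0.58 Fx 0.13 q [ 0.309   0.4541  1.703  -0.5569  1.2429  2.1606] m [0.325  0.0431 0.0057] F [0.1439 0.6027 0.3086]
[0.0, 0.0, 0.0, 0.0, 0.0, 0.0, 0.0, 0.0, 0.0, 0.0, 0.0, 0.0, 0.0, 0.0, 0.0, 0.0, 0.0, 0.0, -0.2, 1.3, -0.1, 0.018, -0.001, 0.002, -0.3, 5.5, 0.1, 0.07, -0.001, 0.002, -0.3, 12.0, 0.8, 0.151, -0.001, 0.002, -0.3, 20.3, 2.6, 0.256, -0.001, 0.002, -0.3, 29.5, 5.5, 0.375, -0.001, 0.002, -0.3, 38.6, 9.8, 0.499, -0.001, 0.002, -0.3, 46.7, 14.9, 0.618, -0.001, 0.002, -0.4, 53.4, 20.2, 0.723, 0.0, 0.002, -0.4, 58.1, 24.7, 0.804, 0.0, 0.002, -0.4, 61.0, 27.8, 0.855, 0.0, 0.002, -0.4, 61.9, 28.9, 0.873, 0.0, 0.002, -0.4, 61.9, 28.9, 0.873, 0.0, 0.002, -0.4, 61.9, 28.9, 0.873, 0.0, 0.002, -0.4, 61.9, 28.9, 0.873, 0.0, 0.002, -0.4, 61.9, 28.9, 0.873, 0.0, 0.002, -0.4, 61.9, 28.9, 0.873, 0.0, 0.002, -0.4, 61.9, 28.9, 0.873, 0.0, 0.002] 20
```

View pics/g_side.png

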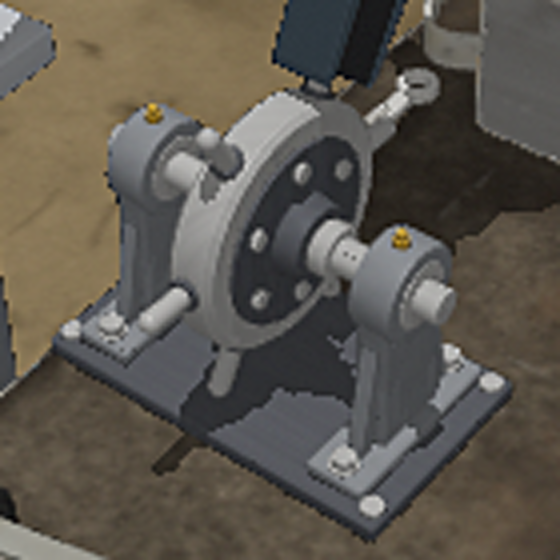

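Call:
apply_moves(
  steps=[0,0,0,0,0,0,0,0,0,0,0,0,0,0,0,0,0,0,0,1.3,0,0.018,0,0,0,5.5,0,0.07,0,0,0,12,1,0.151,0,0,0,20.3,2.6,0.256,0,0,0,29.5,5.5,0.375,0,0,0,38.6,10,0.499,0,0,0,46.7,15,0.618,0,0,0,53.4,20,0.723,0,0,0,58,25,0.804,0,0,0,61,28,0.855,0,0,0,62,29,0.873,0,0,0,62,29,0.873,0,0,0,62,29,0.873,0,0,0,62,29,0.873,0,0,0,62,29,0.873,0,0,0,62,29,0.873,0,0,0,62,29,0.873,0,0],
  grip=0.15,
)

```text
time: 30.12
tcp_pos: [0.4672, -0.0402, 0.192]
tool_rot: [-2.827, -0.0, -0.027]
ft_force: [0.8, 2.3, 1.5]
gripper_width: 0.014
```

Run:
```python
from h import *
accept([0,62,29,.873,0,0])
for _ in range(3): measure(10)
state()
print("bias",.558*np.sin(np.radians(-18)))
rows([wpose(40,.081)])
arc(-18,34,11,.081,8)
```

```text
Ft Fr Fx Mx [2.3273 1.0965 0.4158 0.279 ] sem [0.1216 0.2156 0.1594 0.0137] seq Ft [2.6 2.8 2.9 2.9 1.9 2.1 1.9 2.  2.2 2. ]
Ft Fr Fx Mx [2.0652 1.089  0.0688 0.2076] sem [0.1829 0.1858 0.1173 0.0134] seq Ft [1.9 2.  2.8 3.  2.8 2.1 1.5 1.6 1.9 1.1]
Ft Fr Fx Mx [1.6604 1.2102 0.4667 0.1906] sem [0.1353 0.1208 0.0967 0.0094] seq Ft [1.7 2.3 2.2 1.3 1.2 2.  1.2 2.1 1.2 1.4]
t 31.62 phi -17.88 r 0.0808 tilt -17.99 axial 0.0008 w 0.0138 Ft 2.70 Fr 0.57 Fx 0.91 q [-0.4336  0.3509  1.727   0.3083  1.2078  1.0333] m [ 0.1753 -0.0087  0.0188] F [0.9748 2.3702 1.3734]
bias -0.17243148286122068
[-0.2, -68.9, 38.1, -1.012, 0.0, 0.002] 1
[-0.4, -1.6, 0.0, -0.018, 0.001, 0.002, -0.4, -6.0, 0.2, -0.072, 0.001, 0.002, -0.4, -12.8, 1.0, -0.156, 0.0, 0.002, -0.3, -21.4, 2.9, -0.265, 0.0, 0.002, -0.3, -30.9, 6.1, -0.389, 0.0, 0.002, -0.3, -40.3, 10.7, -0.518, 0.0, 0.002, -0.3, -48.7, 16.2, -0.642, 0.0, 0.002, -0.3, -55.4, 21.8, -0.751, 0.0, 0.002, -0.2, -60.2, 26.7, -0.835, 0.0, 0.002, -0.2, -63.1, 30.0, -0.889, 0.0, 0.002, -0.2, -64.0, 31.1, -0.907, 0.0, 0.002, -0.2, -64.0, 31.1, -0.907, 0.0, 0.002, -0.2, -64.0, 31.1, -0.907, 0.0, 0.002, -0.2, -64.0, 31.1, -0.907, 0.0, 0.002, -0.2, -64.0, 31.1, -0.907, 0.0, 0.002, -0.2, -64.0, 31.1, -0.907, 0.0, 0.002, -0.2, -64.0, 31.1, -0.907, 0.0, 0.002, -0.2, -64.0, 31.1, -0.907, 0.0, 0.002, -0.2, -64.0, 31.1, -0.907, 0.0, 0.002] 19
```

Run:
```python
from h import *
L=measure(14)
b=L[:,3].mean()+.172
a=np.radians([140.2,99.4,67.4,33.4,-17.4]);m=np.array([-.508,-.691,-.619,-.229,b])
f=lambda p:(m+p[0]*np.sin(a-p[1]))
for sel in ([0,1,2,3,4],[1,2,3,4],[2,3,4],[3,4,1]):
    r=least_squares(lambda p:f(p)[sel],[.7,.2]);print(sel,r.x[0],np.degrees(r.x[1]),f(r.x))
```

```text
Ft Fr Fx Mx [2.1245 1.1546 0.2203 0.1888] sem [0.1383 0.1416 0.1218 0.0078] seq Ft [2.7 2.5 1.4 2.3 1.5 1.5 2.3 2.5 2.8 2.4 1.6 1.4 2.4 2.5]
[0, 1, 2, 3, 4] 0.697373407463131 11.640155071359299 [ 0.0373  0.0058 -0.0425  0.0295  0.0223]
[1, 2, 3, 4] 0.715000543976222 12.903522833468736 [ 0.0608  0.0227 -0.0369  0.0214  0.0001]
[2, 3, 4] 0.7380193136519966 13.181436305875511 [ 0.0813  0.0454 -0.0203  0.0261 -0.0146]
[3, 4, 1] 0.6927783056208887 14.047250802846655 [ 0.0514 -0.0005 -0.0632  0.0006 -0.0006]
```

Run:
```python
from h import *
arc(-18,40,13,.081,7)
```

```text
[-0.4, -1.4, 0.0, -0.015, 0.001, 0.002, -0.4, -4.9, 0.2, -0.058, 0.001, 0.002, -0.4, -10.4, 0.7, -0.127, 0.0, 0.002, -0.3, -17.7, 1.9, -0.218, 0.0, 0.002, -0.3, -26.2, 4.3, -0.327, 0.0, 0.002, -0.3, -35.0, 7.9, -0.445, 0.0, 0.002, -0.3, -43.7, 12.7, -0.567, 0.0, 0.002, -0.3, -51.4, 18.3, -0.685, 0.0, 0.002, -0.3, -57.9, 24.2, -0.794, 0.0, 0.002, -0.2, -62.9, 29.7, -0.885, 0.0, 0.002, -0.2, -66.3, 34.2, -0.954, 0.0, 0.002, -0.2, -68.2, 37.1, -0.997, 0.0, 0.002, -0.2, -68.9, 38.1, -1.012, 0.0, 0.002, -0.2, -68.9, 38.1, -1.012, 0.0, 0.002, -0.2, -68.9, 38.1, -1.012, 0.0, 0.002, -0.2, -68.9, 38.1, -1.012, 0.0, 0.002, -0.2, -68.9, 38.1, -1.012, 0.0, 0.002, -0.2, -68.9, 38.1, -1.012, 0.0, 0.002, -0.2, -68.9, 38.1, -1.012, 0.0, 0.002, -0.2, -68.9, 38.1, -1.012, 0.0, 0.002] 20
```

Call:
apply_moves(
  steps=[0,-1.4,0,-0.015,0,0,0,-5,0,-0.058,0,0,0,-10.4,0.7,-0.127,0,0,0,-17.7,2,-0.218,0,0,0,-26,4.3,-0.327,0,0,0,-35,8,-0.445,0,0,0,-43.7,12.7,-0.567,0,0,0,-51.4,18.3,-0.685,0,0,0,-58,24.2,-0.794,0,0,0,-63,29.7,-0.885,0,0,0,-66.3,34.2,-0.954,0,0,0,-68.2,37,-0.997,0,0,0,-69,38,-1.012,0,0,0,-69,38,-1.012,0,0,0,-69,38,-1.012,0,0,0,-69,38,-1.012,0,0,0,-69,38,-1.012,0,0,0,-69,38,-1.012,0,0,0,-69,38,-1.012,0,0,0,-69,38,-1.012,0,0],
)

```text
time: 34.83
tcp_pos: [0.4692, 0.037, 0.1771]
tool_rot: [2.444, -0.0, -0.027]
ft_force: [0.2, -1.2, 2.0]
gripper_width: 0.0136
```

Run:
```python
from h import *
accept([0,-69,38,-1.012,0,0])
measure(10);L=measure(20)
state()
m1=L[:,3].mean()-.558*np.sin(np.radians(40)); 
for A in(.68,.70,.72): print(A,m1,"null",39.4+np.degrees(np.arcsin(m1/A)),"far",-17.4+np.degrees(np.arcsin(.361/A)))
arc(40,14,8,.081,3)
```

```text
Ft Fr Fx Mx [-2.3944  1.015   0.3527  0.0395] sem [0.1562 0.1965 0.1192 0.0085] seq Ft [-2.2 -2.6 -2.8 -1.8 -2.9 -2.6 -1.3 -2.3 -2.5 -2.9]
Ft Fr Fx Mx [-1.8879  1.0284  0.5391  0.0896] sem [0.1314 0.1115 0.143  0.0051] seq Ft [-1.9 -1.5 -2.7 -2.7 -1.6 -0.7 -2.5 -2.4 -2.5 -1.1 -1.8 -2.3 -2.4 -2.1
 -1.4 -2.4 -1.3 -0.9 -2.  -1.5]
t 36.33 phi 40.25 r 0.0814 tilt 39.99 axial 0.0007 w 0.0136 Ft -2.11 Fr 0.46 Fx 0.85 q [ 0.3964  0.5309  1.6792 -0.6489  1.3231  2.2865] m [ 0.0588 -0.0549  0.0918] F [ 0.8122 -1.3393  1.7194]
0.68 -0.2691111345969585 null 16.087138050878593 far 14.665091264818464
0.7 -0.2691111345969585 null 16.790742889864738 far 13.645210796160661
0.72 -0.2691111345969585 null 17.451968443989745 far 12.691930768953988
[-0.2, 1.4, 0.2, 0.017, -0.001, 0.002, -0.2, 5.4, 0.3, 0.066, -0.001, 0.002, -0.2, 11.3, 1.0, 0.14, -0.001, 0.002, -0.3, 18.2, 2.2, 0.227, -0.001, 0.002, -0.3, 25.0, 4.1, 0.314, -0.001, 0.002, -0.3, 30.6, 6.2, 0.387, -0.001, 0.002, -0.3, 34.2, 7.8, 0.436, -0.001, 0.002, -0.3, 35.5, 8.4, 0.454, -0.001, 0.002, -0.3, 35.5, 8.4, 0.454, -0.001, 0.002, -0.3, 35.5, 8.4, 0.454, -0.001, 0.002, -0.3, 35.5, 8.4, 0.454, -0.001, 0.002] 11
```

Call:
apply_moves(
  steps=[0,0,0,0,0,0,0,0,0,0,0,0,0,0,-11,0,0,0,0,0,-22,0,0,0,0,0,-33,0,0,0,0,0,-33,0,0,0],
  grip=0.35,
)

```text
time: 37.08
tcp_pos: [0.4703, 0.059, 0.2031]
tool_rot: [2.444, -0.001, -0.026]
ft_force: [-0.1, 0.7, 1.2]
gripper_width: 0.0319
```

Run:
```python
from h import *
accept([0,0,-33,0,0,0])
L=measure(16);state()
b=L[:,3].mean()
m1=.0896-b
a=np.radians([140.2,99.4,67.4,33.4,-17.4,39.4]);m=np.array([-.508,-.691,-.619,-.229,.361,m1])
f=lambda p:(m+p[0]*np.sin(a-p[1]))
print(m1)
for sel in ([0,1,2,3,4,5],[1,2,3,4,5],[3,4,5],[4,5,1]):
    r=least_squares(lambda p:f(p)[sel],[.7,.2]);print(sel,r.x[0],np.degrees(r.x[1]),f(r.x))
```

```text
Ft Fr Fx Mx [ 0.0233  0.0404 -0.0344  0.4182] sem [0.1463 0.1304 0.1326 0.0064] seq Ft [-0.2 -0.2 -0.7 -1.3  0.2  0.3  0.6  1.  -0.2 -0.3  0.9  0.7 -0.4 -0.4
  0.3 -0. ]
t 37.88 phi 40.18 r 0.1143 tilt 39.99 axial 0.0007 w 0.0321 Ft 0.37 Fr 0.50 Fx 0.06 q [ 0.4315  0.5077  1.6288 -0.6246  1.3996  2.2656] m [0.3851 0.0406 0.0559] F [0.078  0.6067 0.1413]
-0.3285841893983773
[0, 1, 2, 3, 4, 5] 0.6978924421255365 11.560629815095632 [ 0.0371  0.0064 -0.0415  0.0306  0.0231 -0.0027]
[1, 2, 3, 4, 5] 0.7159291616653011 12.681014306089738 [ 0.0598  0.0238 -0.0346  0.0243  0.0022 -0.0067]
[3, 4, 5] 0.7118947769286221 13.258997916135577 [ 0.061   0.0193 -0.042   0.0161 -0.002  -0.0149]
[4, 5, 1] 0.7023635112917518 12.518438503318421 [ 0.0479  0.0103 -0.0445  0.0213  0.0107 -0.011 ]
```

Run:
```python
from h import *
t=np.radians([-52,-26,40]);fb=np.array([-.44,-.2454,.4182])
G=np.c_[np.sin(t),np.ones(3)];k=np.linalg.lstsq(G,fb,rcond=None)[0];print(k,G@k-fb)
bias=lambda d:k[0]*np.sin(np.radians(d))+k[1]
td=[21,-20,-52,-26,-18,40];M=np.array([-.308,-.882,-1.059,-.474,.189,.0896]);m=M-np.array([bias(x) for x in td])
a=np.radians([140.2,99.4,67.4,33.4,-17.4,39.4])
f=lambda p:(m+p[0]*np.sin(a-p[1]))
for sel in ([0,1,2,3,4,5],[1,2,3,4,5],[3,4,5],[4,5,1]):
    r=least_squares(lambda p:f(p)[sel],[.7,.2]);print(sel,r.x[0],np.degrees(r.x[1]),f(r.x))
print(m)
D=wpose(39,.081)
rows(interp(cmd0(),D,4)+[D])
```

```text
[0.6031 0.0283] [-0.007   0.0093 -0.0023]
[0, 1, 2, 3, 4, 5] 0.7115553918393437 12.013830696870729 [ 0.0069  0.0068 -0.0264  0.0216 -0.0023  0.001 ]
[1, 2, 3, 4, 5] 0.7149033359289558 12.219987628864686 [ 0.0111  0.0101 -0.0251  0.0204 -0.0062  0.0002]
[3, 4, 5] 0.6987698645386677 12.517657963726947 [ 0.0006 -0.0062 -0.0404  0.0112 -0.0014 -0.0104]
[4, 5, 1] 0.7057375976061269 11.960514826182122 [ 0.0019  0.0011 -0.0308  0.0201  0.0011 -0.0011]
[-0.5524 -0.704  -0.612  -0.2379  0.3471 -0.3263]
[-0.1, 0.4, 8.3, 0.004, 0.0, 0.0, -0.1, 0.7, 16.6, 0.009, -0.001, 0.001, -0.2, 1.1, 24.9, 0.013, -0.001, 0.001, -0.2, 1.4, 33.2, 0.017, -0.001, 0.002, -0.2, 1.4, 33.2, 0.017, -0.001, 0.002] 5
```

Call:
apply_moves(
  steps=[0,0.4,8.3,0.004,0,0,0,0.7,16.6,0.009,0,0,0,1,25,0.013,0,0,0,1.4,33,0.017,0,0,0,1.4,33,0.017,0,0],
)

```text
time: 38.5
tcp_pos: [0.4689, 0.0354, 0.1776]
tool_rot: [2.46, 0.001, -0.028]
ft_force: [0.2, 0.3, 1.2]
gripper_width: 0.032
```

Run:
```python
from h import *
accept([0,1.4,33,.017,0,0]);state()
S=snapshot("side")
cv2.imwrite(f"pics/i_side.png",cv2.resize(S["image"][160:300,200:340,::-1],(560,560),interpolation=cv2.INTER_CUBIC))
s=(1-np.cos(np.pi*np.arange(1,10)/9))/2
rows([cmd0()]*3+[wpose(39-27*k,.081) for k in s]+[wpose(12,.081)]*8)
```

```text
t 38.50 phi 39.10 r 0.0807 tilt 39.03 axial 0.0004 w 0.0320 Ft -0.56 Fr 1.11 Fx 0.17 q [ 0.3858  0.5213  1.683  -0.6387  1.3126  2.2724] m [ 0.4492  0.0149 -0.0075] F [0.1747 0.261  1.2154]
[0.0, 0.0, 0.0, 0.0, 0.0, 0.0, 0.0, 0.0, 0.0, 0.0, 0.0, 0.0, 0.0, 0.0, 0.0, 0.0, 0.0, 0.0, -0.2, 1.2, 0.2, 0.015, -0.001, 0.002, -0.2, 4.5, 0.3, 0.055, -0.001, 0.002, -0.2, 9.5, 0.7, 0.118, -0.001, 0.002, -0.3, 15.7, 1.7, 0.195, -0.001, 0.002, -0.3, 22.1, 3.3, 0.277, -0.001, 0.002, -0.3, 28.1, 5.2, 0.354, -0.001, 0.002, -0.3, 32.8, 7.1, 0.416, -0.001, 0.002, -0.3, 35.8, 8.5, 0.457, -0.001, 0.002, -0.3, 36.8, 9.0, 0.472, -0.001, 0.002, -0.3, 36.8, 9.0, 0.472, -0.001, 0.002, -0.3, 36.8, 9.0, 0.472, -0.001, 0.002, -0.3, 36.8, 9.0, 0.472, -0.001, 0.002, -0.3, 36.8, 9.0, 0.472, -0.001, 0.002, -0.3, 36.8, 9.0, 0.472, -0.001, 0.002, -0.3, 36.8, 9.0, 0.472, -0.001, 0.002, -0.3, 36.8, 9.0, 0.472, -0.001, 0.002, -0.3, 36.8, 9.0, 0.472, -0.001, 0.002] 20
```

View pics/i_side.png

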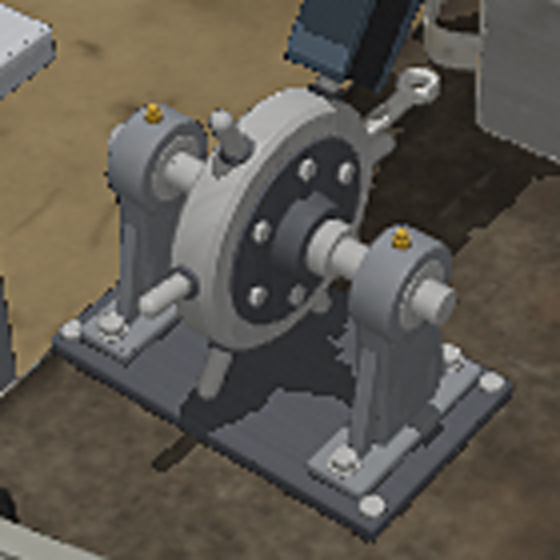

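Fingers straddle the pin again (pin root at about (330,85) under the fingertips). Close loosely and turn to the balance angle.

Call:
apply_moves(
  steps=[0,0,0,0,0,0,0,0,0,0,0,0,0,0,0,0,0,0,0,1.2,0,0.015,0,0,0,4.5,0.3,0.055,0,0,0,9.5,0.7,0.118,0,0,0,15.7,1.7,0.195,0,0,0,22,3.3,0.277,0,0,0,28,5.2,0.354,0,0,0,32.8,7,0.416,0,0,0,35.8,8.5,0.457,0,0,0,36.8,9,0.472,0,0,0,36.8,9,0.472,0,0,0,36.8,9,0.472,0,0,0,36.8,9,0.472,0,0,0,36.8,9,0.472,0,0,0,36.8,9,0.472,0,0,0,36.8,9,0.472,0,0,0,36.8,9,0.472,0,0,0,36.8,9,0.472,0,0],
  grip=0.15,
)

```text
time: 41.05
tcp_pos: [0.4683, 0.0017, 0.1942]
tool_rot: [2.933, -0.0, -0.027]
ft_force: [-0.3, 0.1, -0.6]
gripper_width: 0.0137
```

Run:
```python
from h import *
accept([0,36.8,9,.472,0,0])
measure(14);state();print("bias",.6031*np.sin(np.radians(12))+.0283)
```

```text
Ft Fr Fx Mx [-0.1662  0.2551 -0.0408  0.1519] sem [0.1275 0.1434 0.1787 0.006 ] seq Ft [ 0.2  0.3  0.2 -0.4 -0.2 -1.4 -0.5 -0.3 -0.5  0.4 -0.1 -0.4  0.6 -0.1]
t 41.75 phi 12.27 r 0.0810 tilt 11.97 axial 0.0008 w 0.0134 Ft -1.28 Fr 0.10 Fx -0.20 q [ 0.0323  0.32    1.7372 -0.2336  1.108   1.7375] m [ 0.1491  0.0023 -0.0291] F [-0.2334 -1.2213  0.367 ]
bias 0.15369154073219066
```

Call:
apply_moves(
  steps=[0,0,0,0,0,0,0,0,0,0,0,0,0,0,0,0,0,0,0,0,0,0,0,0,0,0,0,0,0,0,0,0,0,0,0,0,0,0,0,0,0,0,0,0,0,0,0,0],
  grip=0.05,
  newtons=25,
)

```text
time: 42.75
tcp_pos: [0.4683, 0.0017, 0.1942]
tool_rot: [2.933, 0.0, -0.027]
ft_force: [0.2, 0.1, -0.1]
gripper_width: 0.0109
```

Run:
```python
from h import *
measure(14);state()
S={c:snapshot(c) for c in("side","top")}
cv2.imwrite("pics/j.png",cv2.hconcat([cv2.resize(S[n]["image"][150:310,200:360,::-1],(400,400)) for n in S]))
```

```text
Ft Fr Fx Mx [-0.1782  0.1051 -0.2035  0.1941] sem [0.1468 0.1065 0.1372 0.0071] seq Ft [ 0.1  0.6 -0.9 -0.4 -0.2  0.9  0.1 -0.8 -0.9 -0.7  0.4 -0.3 -0.5  0.1]
t 43.45 phi 12.28 r 0.0810 tilt 11.98 axial 0.0008 w 0.0107 Ft -0.42 Fr -0.06 Fx 0.06 q [ 0.0324  0.3201  1.7372 -0.2336  1.108   1.7375] m [ 0.1313  0.0496 -0.0044] F [ 0.0431 -0.4243  0.0279]
```

View pics/j.png

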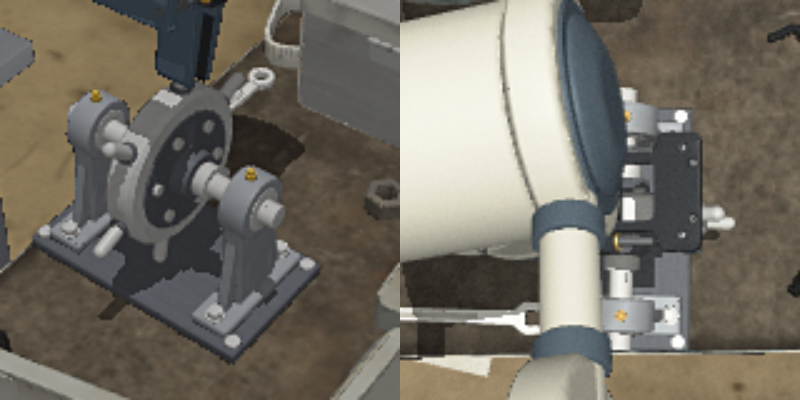

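```bash
python3 -c "
from bench import *
print(sign_off())"
```

```text
the job is handed in; nothing more can be done
None
```

The wheel's heavy side is now straight down, to within about 1–2° by my estimate, and the arm is holding a pin with 25 N. I handed the job in at about 43.5 s.

- **Finding the heavy side:** I turned the wheel by three different pins and felt the off-balance force at six angles, on both sides of the balance point. The wrist moment drifted with tool tilt, so I took readings clear of the wheel at three tilts and subtracted them. The fit puts the balance point with the held pin about 12° left of straight up; that is the bottom balance, not the top one.
- **Final checks:** With the fingers loose there, the off-balance moment read zero (0.152 against an expected 0.154 N m). After clamping, the arm stayed still and the sideways force was about 0.
- **Readings that disagreed:**
    - A first estimate from only three angles differed by 5–7°. It came right once I corrected for the tilt drift.
    - One single reading still gave a balance point about 2° off.
    - The gripper reads about 10.8 mm on the 12 mm pin. I took this to be soft pads, since the fingers stopped well before their 4.5 mm target.
- **Surroundings:** I never moved the gripper to the spanner, pen, nut or hex key, and felt no unexpected contact. I did not check their positions again at the end.

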